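# Fill a tub of beads and hold it up to the label camera

## Task

Lift the red handle of the trough to tip all six beads into the green tub, then take the tub and finish by holding it still in the air in front of the inspection camera: upright, no bead lost, with the middle of its label squarely facing the lens, level with it and 12 cm away. Do not put the tub down or let go: the job ends while the robot is holding it. Leave the other things on the bench where they are.

Things in the scene. Friction and masses are not known exactly. Their poses are not given: they have to be found in the camera images.
- trough (a joint): Angle of the tipping trough about its pivot, rad. 0 = at rest, leaning back 0.07 rad so that the beads stay at the handle end; grows as the handle end is lifted; stop at 0.7. Damped hinge: lifting takes about 2 to 4 N, and it sinks back slowly by itself when let go. Above about 0.1 the beads start to roll to the open end and drop into the tub; 0.5 to 0.6 empties it.
- trough_handle (a point): Centre of the trough's red round handle bar: 12 mm diameter, 68 mm free length between two uprights, level, along the station's x. It stands about 26 mm clear above the walls of the open steel trough (60 mm wide), so it can be pinched from above with the fingers closing along the trough; the bar may turn between the fingers. At rest about 170 mm above the table; swings with the trough.
- trough_hinge (a point): The trough's pivot, on the station's middle line, 110 mm above the table; fixed. Frame: x along the pivot and handle bar, y from tub towards handle, z up. The handle is about 170 mm along +y and 60 mm up, the tub's centre about 88 mm along -y. The trough's open end reaches 22 mm past the pivot towards the tub; its wall tops there are about 150 mm above the table. Cheeks 41 mm either side.
- tub_center (a point): Centre (half-way up) of the green open tub: 64 mm (its x) by 110 mm (its y) by 70 mm high (z), walls and floor 3 mm, about 90 g. It stands loose on the station's 6 mm base plate, its +y end 8 mm short of the trough's open end. It can be gripped from above across its 64 mm width, best 10 to 30 mm from its centre towards the label (-y), clear of the trough.
- tub_label (a point): Centre of the white label on the tub's -y end face: 55 mm along the tub's -y from its centre, at the same height. The label looks along the tub's -y.
- station: The fixed filling station: aluminium base plate 100 x 360 x 6 mm with blue cheeks that carry the trough. Origin on the table 18 mm from the tub's centre; y runs from the tub towards the handle.
- camera_stand: The fixed stand of the inspection camera: dark foot 100 x 90 x 12 mm and an 18 mm post, 322 mm high, 45 mm behind its origin. Its y axis is the direction in which the camera looks. Origin on the table, 46 mm behind the lens.
- lens (a point): Front of the lens of the grey inspection camera on its post stand. The frame's y axis is the level direction in which the camera looks; z is up. The camera housing is 50 mm wide and 50 mm high; it cannot be moved. Its height varies: 170 to 235 mm.
- check_point (a point): The point straight in front of the lens where the label is to be held: 120 mm from the lens along its y axis, at the lens's height. Same axes as the lens.
- bead0_center (a point): Centre of the red bead, a ball of 26 mm diameter, 10 g. Starts in the trough. Its axes mean nothing (it rolls).
- bead1_center (a point): Centre of the yellow bead, a ball of 26 mm diameter, 10 g. Starts in the trough. Its axes mean nothing (it rolls).
- bead2_center (a point): Centre of the natural wood bead, a ball of 26 mm diameter, 10 g. Starts in the trough. Its axes mean nothing (it rolls).
- bead3_center (a point): Centre of the blue bead, a ball of 26 mm diameter, 10 g. Starts in the trough. Its axes mean nothing (it rolls).
- bead4_center (a point): Centre of the white bead, a ball of 26 mm diameter, 10 g. Starts in the trough. Its axes mean nothing (it rolls).
- bead5_center (a point): Centre of the orange bead, a ball of 26 mm diameter, 10 g. Starts in the trough. Its axes mean nothing (it rolls).
- closed_tub: full yellow tub with a blue lid, 116 x 70 x 76 high: a bystander (mm). Origin at the middle of its underside.
- carton: small brown carton 120 x 90 x 80 high: a bystander (mm). Origin at the middle of its underside.
- tape_roll: empty ring core of packing tape, 90 across, 45 high: a bystander (mm). Origin at the middle of its underside.
- glue: white bottle with red cap, 56 across, 130 high: a bystander (mm). Origin at the middle of its underside.
- brush: hand brush lying down, about 200 long: a bystander (mm). Origin under its length.
Not all that is in view belongs to the job. What is shaped like the part that bears tub_center but purple is not meant.

How it is judged:
By the outcome, as a careful person would: the job done as asked, in the order asked, and still so for the second after the job is handed in, while the arm keeps its last pose, push and grip.
It also fails if it takes over 56 s, if anything falls off the work surface, if the arm or the gripper's body presses on something with over 40 N, if the wrist force passes 120 N, or if a joint passes its speed limit or range.

## Robot

A 6-joint arm with a two-finger parallel gripper is mounted at the origin on the work surface. World frame = base frame: x ahead of the robot, y to its left, z up, the work surface at z = 0. Lengths are in mm, angles in rad, forces in N, time in s.
With the tool pointing down it reaches from about 350 to 975 mm from the base axis. Payload 7.1 kg.
Tool frame: the origin (TCP) lies midway between the tips of the shut fingers; the grasp point (between the pads) lies 19 mm behind it (ctrl.grasp_offset is the distance from the TCP to the grasp point, in mm); z points along the fingers, y is the line along which they close (so a half turn about z gives the same grasp; the last joint's range is limited). The gripper opens to 88 mm and grips with 3 to 60 N. Pads are 20 mm wide; open, the fingers measure 115 mm over their backs; the gripper's body (75 mm by 178 mm) begins 61 mm behind the grasp point.
Start: joints at [1.177, 0.423, 1.63, -0, 1.089, -0.019], TCP at [228.772, 581.608, 222.675] pointing down, gripper open.
Joint ranges: [-3, 3], [-0.9, 2.11], [0.09, 2.58], [-1.31, 4.45], [0.11, 2.69], [-2.54, 2.54]. Speed limits (rad/s): [2.39, 2.39, 3.01, 3.14, 3.14, 3.14].

## Interface

Orientations are given as a rotation vector (axis times angle).
In Python, from workcell import ctrl gives the robot as it stands. The module is installed in compiled form; this text tells all that it offers.
- The arm moves only by the tool servo_tool, never from a script. Its argument "rows" is a list of rows, each a list of 7 numbers: the turn, a rotation vector about the tool's x, y, z as a fraction of full scale, then the shift along the tool's x, y, z as a fraction of full scale, then the finger opening in mm, from 0 to 87.8. A call has 1 to 10 rows; each row is the pose to reach, as a shift and turn from the pose commanded when the call began, along the tool's axes at that moment; what a row does not reach only later rows make up. Full scale, the value 1, is 20 cm for a shift and 1.5 rad for a turn. A row lasts 1/8 s, in which the tool goes at most 62.5 mm and 10.7 degrees, less where a joint would pass 70% of its speed; a pose out of reach is approached as far as the arm can. A call with a number of a shift or a turn outside -1 to 1 is refused whole. A call with a gripper value outside its range is refused whole. The fingers move at their own pace and stop on an object; the grip force is fixed at half the most. Time passes only in rows, so rows that repeat a pose let the fingers close. It gives the time, the measured TCP pose, the force, the opening and the grip force at its end, in the units of the state.
- ctrl.get_obs(): the state, without advancing time (a new reading comes with each control period).
- ctrl.get_image(name): name is "side" or "top"; returns (picture, depth): 400x640x3 uint8, red, green, blue; 400x640 float32, mm along the optical axis (not along the pixel's ray), 0 where there is no reading.
- ctrl.camera_info(name): a dict with "intrinsics" (3x3 intrinsics, pixels), "R" (3x3) and "t" (3): a world point X has camera coordinates R X + t. Camera axes: x right, y down, z forward; pixel columns grow to the right and rows downward; lengths in mm; the calibration is good to about 2 mm. A picture is of the moment at which its call begins. camera_info takes no time and is no camera call.
- ctrl.close_job(): hands the job in; it is judged then, once.
The state is a dict: "t": time; "qpos": joint angles; "qvel": joint speeds; "joint_torque": joint torques, N m; "ee_pos": TCP position; "orientation": TCP orientation; "ft_force": force on the tool from outside, world axes, zero at the start; "moment": the same for the moment, N m; "width": finger opening in mm; "grasp_force": force on a finger pad.
Only numpy, scipy, OpenCV 4.12 (cv2) and the standard library are available. Lean on these libraries where they do the work, as an engineer would, in place of code of your own. Each camera call takes 0.05 s, during which the arm holds its last target. There are 200 camera calls.

## Working session

There is one attempt and no reset: what is moved stays moved. The work goes in short steps, Python scripts to look and compute and a tool call to move; the robot and the scene stay as the last step left them, time stands still between calls to the robot, and variables do not carry over. Pictures are saved under pics/ and viewed, at most 10 in all, crops included, and the job is handed in when it is done.

Besides the shell and the picture viewer there is one more tool, called as name([rows], argument=value, ...), one row to a line, values as JSON. servo_tool: Moves the arm, as the interface text tells. Its arguments: {"type":"object","properties":{"rows":{"type":"array","items":{"type":"array","items":{"type":"number"}}}},"required":["rows"]}

```bash
mkdir -p pics
cat > h.py <<'E'
import numpy as np, cv2
from scipy.spatial.transform import Rotation as Rn
from workcell import ctrl
def cam(n):
    im,d=ctrl.get_image(n); c=ctrl.camera_info(n)
    K,R,t=[np.array(c[k],float) for k in("intrinsics","R","t")]
    v,u=np.mgrid[:400,:640]
    P=np.stack([(u-K[0,2])/K[0,0]*d,(v-K[1,2])/K[1,1]*d,d],-1)
    W=(P-t)@R   # R^T (P-t)
    W[d==0]=np.nan
    return im,d,W,(K,R,t)
def save(n,im): cv2.imwrite("pics/"+n+".png",im[...,::-1])
E
python3 - <<'E'
from h import *
o=ctrl.get_obs(); print(o, ctrl.grasp_offset)
for n in("top","side"):
    im,d,W,c=cam(n); save(n+"0",im); np.savez(n+"0.npz",im=im,d=d,W=W); print(n,-c[1].T@c[2],c[1][2],(d>0).mean())
E
```

```text
{'t': 0.0, 'qpos': array([ 1.17699755e+00,  4.23846847e-01,  1.63069626e+00, -2.87312107e-05,
        1.08857398e+00, -1.89836376e-02]), 'qvel': array([-0.00183642, -0.00073801, -0.00120169,  0.00016427, -0.00140874,
       -0.00110759]), 'joint_torque': array([ 1.34336118e-03, -5.44638097e+01, -2.73667198e+01,  6.45095645e-02,
        2.27883953e-02, -1.64749131e-04]), 'ee_pos': array([228.57332301, 581.10629146, 221.89548095]), 'orientation': array([-5.85243622e-01, -3.08630563e+00,  2.35172667e-03]), 'ft_force': array([-0.29341165, -0.54173408,  0.29176782]), 'moment': array([-0.00939573,  0.05366779,  0.01221423]), 'grasp_force': 0.0, 'width': 87.61263413825125} 18.700000000000003
top [ 371.06686558  -14.74299144 1544.84705996] [ 0.13254953 -0.00594088 -0.99115858] 0.996
side [  263.90919283 -1363.69215468  1115.29733493] [ 0.17320169  0.79559615 -0.58054108] 0.92208203125
```

View pics/top0.png

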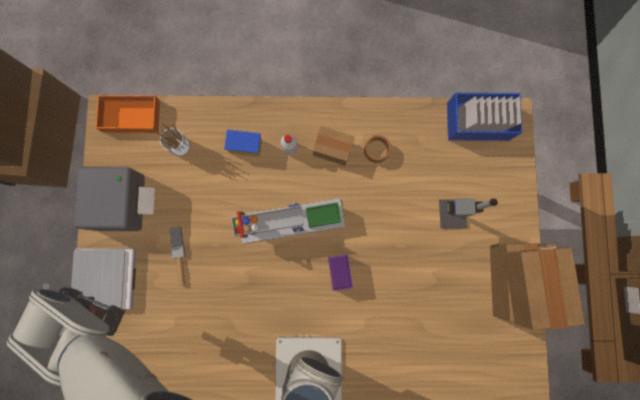

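View pics/side0.png

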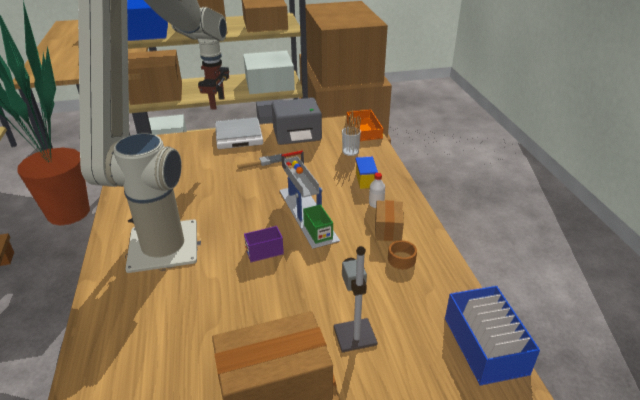

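Top view: handle at (240,223), tub at (323,215), camera stand foot at (453,213), purple decoy at (340,272). Side view: label at (323,232), camera housing at (352,272), post (358,300). Measuring now.

Run:
```python
from h import *
np.set_printoptions(precision=1,suppress=True)
T=np.load("top0.npz");S=np.load("side0.npz")
def sel(D,m): return D["W"][m]
def hsv(D): return cv2.cvtColor(D["im"],cv2.COLOR_RGB2HSV).astype(int)
for nm,D in(("top",T),("side",S)):
    h=hsv(D);W=D["W"];H,Sx,V=h[...,0],h[...,1],h[...,2]
    tub=(H>45)&(H<80)&(Sx>110)&(W[...,2]>5)&(W[...,2]<110)&(abs(W[...,1])<400)&(W[...,0]>200)&(W[...,0]<800)
    p=W[tub];print(nm,"tub",len(p),p.min(0),p.max(0))
    rim=p[p[:,2]>p[:,2].max()-8];print(" rim",len(rim),rim.mean(0),cv2.minAreaRect(rim[:,:2].astype(np.float32)), cv2.minAreaRect(p[:,:2].astype(np.float32)))
    red=((H<6)|(H>174))&(Sx>150)&(W[...,2]>120)&(W[...,2]<260)&(abs(W[...,0]-450)<200)&(abs(W[...,1]-200)<250)
    p=W[red];v,u=np.nonzero(red);print(" red",len(p),p.mean(0),p.min(0),p.max(0),cv2.minAreaRect(p[:,:2].astype(np.float32)),u.min(),u.max(),v.min(),v.max())
    # camera stand: not bench, within region
    g=(W[...,1]<-250)&(W[...,1]>-600)&(W[...,0]>330)&(W[...,0]<600)
    f=g&(W[...,2]>6)&(W[...,2]<20)&(Sx<90);p=W[f];print(" foot",len(p),cv2.minAreaRect(p[:,:2].astype(np.float32)))
    k=g&(W[...,2]>100);p=W[k]
    for a in range(100,340,15):
        q=p[(p[:,2]>=a)&(p[:,2]<a+15)]
        if len(q): print("  z",a,len(q),np.r_[q.mean(0),q.min(0)[:2],q.max(0)[:2]])
    st=(W[...,2]>2)&(W[...,2]<12)&(W[...,0]>350)&(W[...,0]<600)&(W[...,1]>-150)&(W[...,1]<320)&(Sx<60)
    p=W[st];print(" plate",len(p),cv2.minAreaRect(p[:,:2].astype(np.float32)))
s=cv2.resize(S["im"][140:360,240:420],None,fx=3.2,fy=2.7,interpolation=cv2.INTER_CUBIC);t=cv2.resize(T["im"][190:250,220:500],None,fx=2.05,fy=2.05*1.0)
c=np.zeros((594,576,3),np.uint8);save("c1",s)
save("c2",cv2.resize(T["im"][190:250,220:500],None,fx=2.8,fy=2.8,interpolation=cv2.INTER_CUBIC))
```

```text
top tub 270 [479.7 -99.4   5.1] [554.    5.2  82.8]
 rim 18 [489.1 -56.6  78.4] ((487.71600341796875, -50.564788818359375), (2.2268428802490234, 97.1327133178711), 10.571889877319336) ((516.6105346679688, -46.86750030517578), (61.25454330444336, 101.51331329345703), 9.50747013092041)
 red 82 [471.6 214.5 165.7] [437.7 203.9 121. ] [511.7 232.4 183.8] ((474.5648498535156, 218.792724609375), (74.24127960205078, 27.793376922607422), 1.5897420644760132) 236 242 212 236
 foot 428 ((529.077392578125, -495.69622802734375), (97.90497589111328, 91.38531494140625), 0.49299508333206177)
  z 175 4 [ 535.2 -425.6  184.   526.4 -437.6  551.5 -420.9]
  z 190 37 [ 516.8 -447.9  199.5  503.3 -519.2  546.2 -418.9]
  z 205 118 [ 525.6 -458.5  214.5  502.7 -524.2  553.2 -418.5]
  z 220 381 [ 527.9 -464.7  226.9  503.6 -518.4  552.9 -419.9]
  z 235 15 [ 526.3 -502.4  241.5  520.  -510.6  535.1 -471.5]
  z 250 11 [ 527.4 -504.1  257.4  521.3 -506.2  536.7 -499.8]
  z 265 15 [ 527.1 -504.8  273.2  520.3 -511.2  536.8 -500.6]
  z 280 13 [ 527.5 -505.   287.7  520.4 -509.   535.1 -500.6]
  z 295 13 [ 527.6 -
[... 1269 characters left out ...]
 500.3 -528.4  551.5 -447.3]
  z 205 197 [ 520.8 -496.7  213.4  500.3 -529.2  551.  -419.4]
  z 220 263 [ 519.1 -475.7  225.   500.9 -525.3  550.9 -428.8]
  z 235 34 [ 524.8 -519.5  242.8  518.3 -523.1  535.  -512.4]
  z 250 34 [ 526.1 -519.4  257.7  518.1 -523.7  535.2 -511.7]
  z 265 40 [ 525.1 -518.4  272.4  518.2 -523.7  534.6 -509.8]
  z 280 31 [ 525.4 -520.1  288.4  518.8 -524.1  534.1 -514.2]
  z 295 33 [ 525.4 -520.2  302.7  518.7 -525.1  532.8 -512.8]
  z 310 39 [ 525.5 -519.7  318.3  516.6 -527.   537.9 -512.9]
  z 325 40 [ 526.2 -516.9  328.9  517.5 -524.9  534.9 -505.9]
 plate 474 ((499.70989990234375, 57.98744201660156), (100.5822525024414, 364.8292236328125), 9.402347564697266)
```

View pics/c1.png

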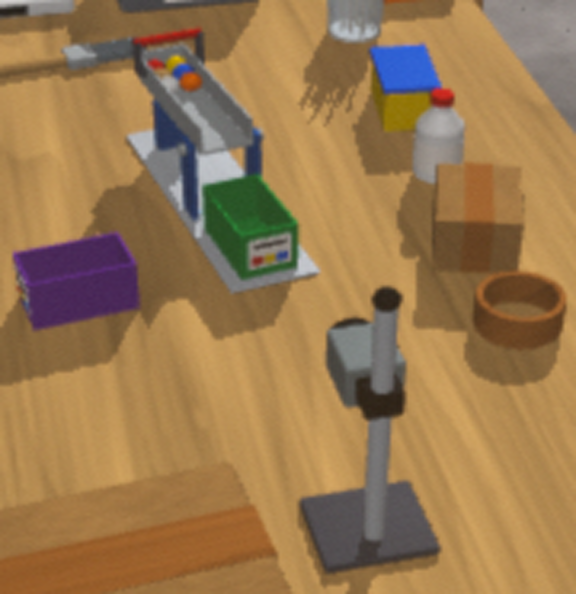

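View pics/c2.png

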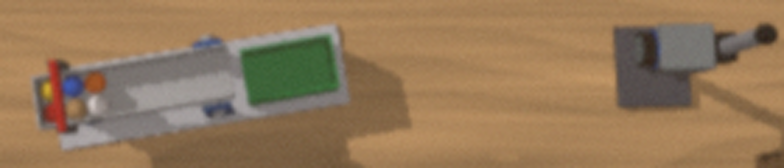

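Crop views: six beads lie at the handle end of the trough. The label faces the inspection camera, whose lens looks towards world +y. The station's yaw is about +10°.

```bash
cat >> h.py <<'E'
def plan(p,yaw,o=None):
    """row [turn xyz, shift xyz] fractions to TCP p (mm), tool y axis at world angle yaw (deg), tool down"""
    o=o or ctrl.get_obs(); R=Rn.from_rotvec(o["orientation"]).as_matrix()
    y=np.radians(yaw); Y=np.array([np.cos(y),np.sin(y),0]);Z=np.array([0,0,-1.]);X=np.cross(Y,Z)
    T=np.stack([X,Y,Z],1)
    r=Rn.from_matrix(R.T@T).as_rotvec()/1.5; s=R.T@(np.array(p)-o["ee_pos"])/200
    return np.round(np.r_[r,s],3).tolist()
def ray(c,u,v,z):
    K,R,t=c; d=R.T@np.linalg.inv(K)@[u,v,1.]; C=-R.T@t; return C+d*(z-C[2])/d[2]
E
python3 - <<'E'
from h import *
np.set_printoptions(precision=1,suppress=True)
for nm in("top","side"):
    D=np.load(nm+"0.npz");c=ctrl.camera_info(nm);c=[np.array(c[k],float) for k in("intrinsics","R","t")]
    W=D["W"];h=cv2.cvtColor(D["im"],cv2.COLOR_RGB2HSV).astype(int);H,Sx=h[...,0],h[...,1]
    red=((H<6)|(H>174))&(Sx>140)&(abs(W[...,0]-475)<60)&(abs(W[...,1]-212)<40)
    n,L,st,ce=cv2.connectedComponentsWithStats(red.astype(np.uint8))
    for i in range(1,n):
        if st[i,4]>15:
            v,u=np.nonzero(L==i);p=np.array([ray(c,a,b,170) for a,b in zip(u,v)]);print(nm,"handle",st[i],p.mean(0),cv2.minAreaRect(p[:,:2].astype(np.float32)), np.median(W[L==i],0))
    g=(W[...,1]<-395)&(W[...,1]>-500)&(W[...,0]>480)&(W[...,0]<575)&(W[...,2]>140)
    p=W[g]
    top=p[(p[:,1]<-440)&(p[:,1]>-490)&(p[:,2]>215)&(p[:,2]<245)];print("housing top z",np.percentile(top[:,2],[10,50,90]),len(top))
    print(cv2.minAreaRect(p[(p[:,2]>210)&(p[:,2]<240)][:,:2].astype(np.float32)))
    g2=(W[...,2]>215)&(W[...,2]<240)&g;v,u=np.nonzero(g2)
    for a in range(-500,-410,10):
        q=p[(p[:,1]>=a)&(p[:,1]<a+10)]
        if len(q):print(a,len(q),q[:,0].min(),q[:,0].max(),np.median(q[:,0]),q[:,2].min(),q[:,2].max())
o=ctrl.get_obs()
print(plan([350,396,270],100,o),plan([472,210,270],100,o))
E
```

```text
top handle [236 212   8  25  88] [470.2 213.5 170. ] ((473.90966796875, 217.54986572265625), (75.88324737548828, 19.930484771728516), 9.644219398498535) [465.  212.2 175.5]
housing top z [224.1 227.3 231.1] 280
((528.5667114257812, -459.26953125), (49.571533203125, 81.33619689941406), 0.7564247250556946)
-500 40 504.05322363986716 552.4262307644931 527.827031227989 195.52335954892928 255.56552333900805
-490 53 503.3737004069888 552.7588345521799 525.1966063025943 201.1597955596787 233.6201488681668
-480 64 503.4784484290745 552.5778642642559 526.4878000686413 199.51872776501204 235.02830258941353
-470 56 503.211442917787 552.8870188488262 527.7804608142028 198.21991671243762 233.11109554818378
-460 64 502.8993415623592 552.7198257618176 526.3440222481968 205.10819597815475 233.77845435398913
-450 58 502.6854982800885 553.2122731997985 526.4552897382403 206.10828334057683 234.8575512841727
-440 77 503.26607492758086 551.456958365205 525.0292360514148 184.57163857838913 231.45657069914176
-430 63 508.77336004853527 546.2086372559156 525.3215494826087 179.43135857124463 226.381778777166
[... 708 characters left out ...]
99466192
-470 44 500.65493244201673 530.3417588607255 510.3133761787835 180.10829599630497 229.54095233396316
-460 59 500.3356251864437 536.3472514764605 512.8372354564784 180.42341925685287 229.38735800915015
-450 44 500.25566327382273 537.2477143422852 514.9613618708936 176.40626813384955 229.93390625992114
-440 10 502.94029775720423 530.7194301447439 521.8287378938112 217.10036370826668 222.59492658343797
-430 20 509.4857626657247 538.0032728898606 522.0009516483894 210.02322426769078 220.40849545788328
-420 1 520.991297310538 520.991297310538 520.991297310538 214.95247714531914 214.95247714531914
[-0.001, -0.0, -0.366, -0.904, -0.64, -0.239] [-0.001, -0.0, -0.366, -1.812, -1.282, -0.238]
```

servo_tool([
  [0,0,-0.12,-0.2,-0.15,-0.12,87],
  [0,0,-0.24,-0.43,-0.3,-0.24,87],
  [0,0,-0.366,-0.67,-0.47,-0.24,87],
  [0,0,-0.366,-0.9,-0.64,-0.24,87],
  [0,0,-0.366,-0.9,-0.64,-0.24,87],
])

```text
t: 0.72
ee_pos: [350.8, 393.6, 270.6]
orientation: [0.266, -3.13, 0.002]
ft_force: [1.0, 0.3, -0.4]
width: 87.2
grasp_force: 0.0
```

Run:
```python
from h import *
o=ctrl.get_obs();print(o["t"],o["ee_pos"],plan([474,209,260],100,o))
```

```text
0.725 [350.79384365 393.57347273 270.56249468] [-0.001, -0.0, -0.003, -0.451, -1.014, 0.054]
```

servo_tool([
  [0,0,0,-0.11,-0.25,0,87],
  [0,0,0,-0.22,-0.5,0.02,87],
  [0,0,0,-0.34,-0.76,0.05,87],
  [0,0,0,-0.45,-1,0.05,87],
  [0,0,0,-0.45,-1,0.05,87],
])

```text
t: 1.35
ee_pos: [474.1, 213.7, 260.4]
orientation: [0.267, -3.13, 0.0]
ft_force: [-0.3, 0.5, 0.3]
width: 87.0
grasp_force: 0.0
```

Run:
```python
from h import *
im,d,W,c=cam("side");save("s2",cv2.resize(im[90:220,220:400],None,fx=4,fy=4,interpolation=cv2.INTER_CUBIC))
o=ctrl.get_obs();print(o["t"],o["ee_pos"],plan([474,208,157],100,o))
```

```text
1.4 [473.13172307 214.98564667 260.37799595] [0.0, -0.0, -0.002, 0.001, -0.035, 0.517]
```

View pics/s2.png

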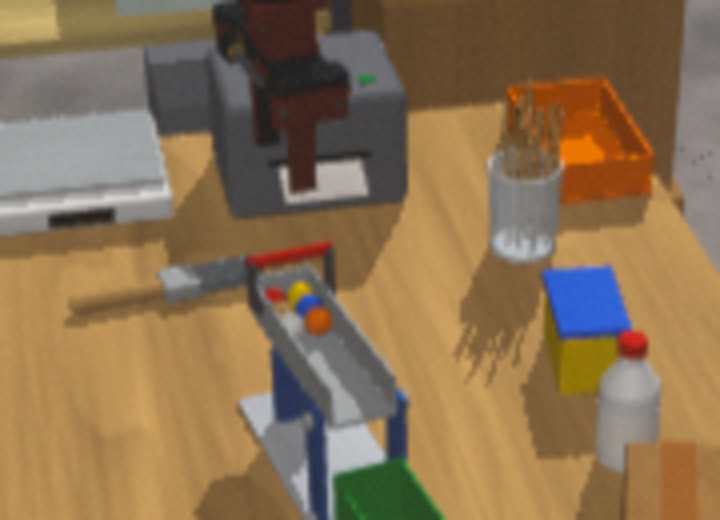

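The gripper hangs centred over the red bar (bar at crop (290,255), fingers at (285,160)). Descending.

servo_tool([
  [0,0,0,0,-0.03,0.2,87],
  [0,0,0,0,-0.03,0.4,87],
  [0,0,0,0,-0.03,0.51,87],
  [0,0,0,0,-0.03,0.51,60],
  [0,0,0,0,-0.03,0.51,30],
  [0,0,0,0,-0.03,0.51,0],
  [0,0,0,0,-0.03,0.51,0],
  [0,0,0,0,-0.03,0.51,0],
  [0,0,0,0,-0.03,0.51,0],
])

```text
t: 2.52
ee_pos: [473.9, 209.3, 158.9]
orientation: [-0.273, 3.129, 0.0]
ft_force: [-0.1, -0.3, -1.0]
width: 30.4
grasp_force: 0.0
```

servo_tool([
  [0,0,0,0,0,0,0],
  [0,0,0,0,0,0,0],
  [0,0,0,0,0,0,0],
  [0,0,0,0,0,0,0],
])

```text
t: 3.02
ee_pos: [473.5, 211.1, 158.9]
orientation: [-0.272, 3.13, 0.005]
ft_force: [-2.1, 9.8, 0.3]
width: 11.1
grasp_force: 30.0
```

servo_tool([
  [0,0,0,0,-0.008,-0.021,0],
  [0,0,0,0,-0.016,-0.042,0],
  [0,0,0,0,-0.025,-0.063,0],
  [0,0,0,0,-0.034,-0.083,0],
  [0,0,0,0,-0.042,-0.1,0],
  [0,0,0,0,-0.048,-0.111,0],
  [0,0,0,0,-0.054,-0.123,0],
  [0,0,0,0,-0.054,-0.123,0],
  [0,0,0,0,-0.054,-0.123,0],
  [0,0,0,0,-0.054,-0.123,0],
])

```text
t: 4.28
ee_pos: [475.2, 200.7, 183.5]
orientation: [0.272, -3.13, -0.006]
ft_force: [-2.9, 10.0, 1.9]
width: 11.3
grasp_force: 30.0
```

Run:
```python
from h import *
im,d,W,c=cam("side");save("s3",cv2.resize(im[120:260,240:400],None,fx=4,fy=4,interpolation=cv2.INTER_CUBIC))
o=ctrl.get_obs();print(o["t"],o["ee_pos"],o["ft_force"],o["width"])
```

```text
4.325 [475.24005664 200.6435056  183.53786496] [-3.60172958 10.02965082  1.45935205] 11.405848356473069
```

View pics/s3.png

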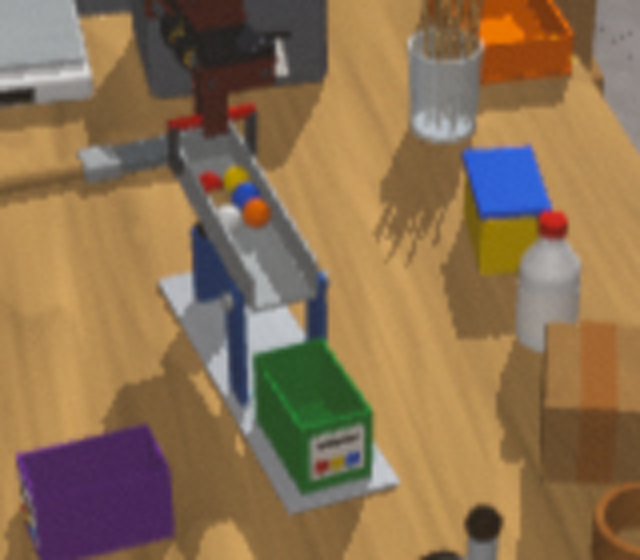

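The trough is tilted and the beads are starting to roll (crop (240,200)); I'll wait, then raise further.

servo_tool([
  [0,0,0,0,0,0,0],
  [0,0,0,0,0,0,0],
  [0,0,0,0,0,0,0],
  [0,0,0,0,0,0,0],
  [0,0,0,0,0,0,0],
  [0,0,0,0,0,0,0],
  [0,0,0,0,-0.01,-0.02,0],
  [0,0,0,0,-0.022,-0.04,0],
  [0,0,0,0,-0.022,-0.04,0],
  [0,0,0,0,-0.022,-0.04,0],
])

```text
t: 5.58
ee_pos: [476.0, 196.3, 191.7]
orientation: [0.272, -3.13, -0.006]
ft_force: [-4.3, 9.4, 2.6]
width: 11.3
grasp_force: 30.0
```

servo_tool([
  [0,0,0,0,-0.012,-0.019,0],
  [0,0,0,0,-0.025,-0.038,0],
  [0,0,0,0,-0.037,-0.056,0],
  [0,0,0,0,-0.05,-0.075,0],
  [0,0,0,0,-0.078,-0.11,0],
  [0,0,0,0,-0.107,-0.145,0],
  [0,0,0,0,-0.14,-0.177,0],
  [0,0,0,0,-0.17,-0.208,0],
  [0,0,0,0,-0.205,-0.236,0],
  [0,0,0,0,-0.205,-0.236,0],
])

```text
t: 6.82
ee_pos: [482.9, 156.6, 240.2]
orientation: [0.271, -3.13, -0.009]
ft_force: [-9.2, 14.5, 13.1]
width: 11.3
grasp_force: 30.0
```

Run:
```python
from h import *
im,d,W,c=cam("side");im2,*_=cam("top")
a=cv2.resize(im[100:260,240:400],None,fx=3,fy=3,interpolation=cv2.INTER_CUBIC);b=cv2.resize(im2[170:260,220:370],None,fx=2,fy=2,interpolation=cv2.INTER_CUBIC)
p=np.zeros((480,780,3),np.uint8);p[:,:480]=a;p[:180,480:]=b;save("s4",p)
o=ctrl.get_obs();print(o["t"],o["ee_pos"],o["ft_force"],o["width"])
```

```text
6.925 [482.8126443  156.83181038 240.09969219] [-8.6160551 13.2147653 13.1276333] 11.131044992280726
```

View pics/s4.png

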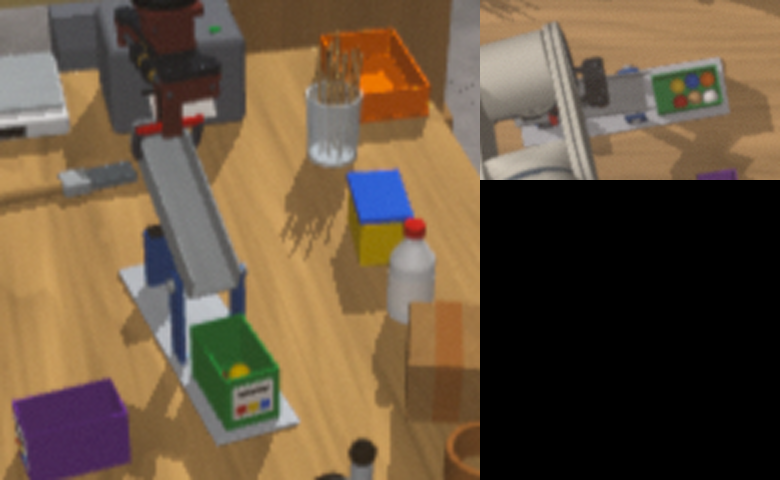

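All six beads sit in the tub (top crop at (685,90)) and the trough is empty. Lowering the handle back before releasing.

servo_tool([
  [0,0,0,0,0.035,0.028,0],
  [0,0,0,0,0.065,0.059,0],
  [0,0,0,0,0.098,0.091,0],
  [0,0,0,0,0.127,0.126,0],
  [0,0,0,0,0.155,0.161,0],
  [0,0,0,0,0.18,0.198,0],
  [0,0,0,0,0.205,0.236,0],
  [0,0,0,0,0.227,0.276,0],
  [0,0,0,0,0.26,0.34,0],
  [0,0,0,0,0.282,0.392,0],
])

```text
t: 8.18
ee_pos: [473.5, 210.8, 160.1]
orientation: [-0.273, 3.13, 0.003]
ft_force: [-1.9, 3.8, 2.2]
width: 11.0
grasp_force: 30.0
```

servo_tool([
  [0,0,0,0,0,0,20],
  [0,0,0,0,0,0,40],
  [0,0,0,0,0,0,60],
  [0,0,0,0,0,0,60],
  [0,0,0,0,0,0,60],
  [0,0,0,0,0,0,60],
  [0,0,0,0,0,-0.15,60],
  [0,0,0,0,0,-0.4,87],
  [0,0,0,0,0,-0.6,87],
  [0,0,0,0,0,-0.6,87],
])

```text
t: 9.43
ee_pos: [475.5, 210.2, 283.4]
orientation: [-0.273, 3.123, 0.003]
ft_force: [-0.2, -0.1, -0.3]
width: 85.2
grasp_force: 0.0
```

Run:
```python
from h import *
np.set_printoptions(precision=1,suppress=True)
im,d,W,c=cam("side")
h=cv2.cvtColor(im,cv2.COLOR_RGB2HSV).astype(int);H,Sx=h[...,0],h[...,1]
red=((H<6)|(H>174))&(Sx>140)&(abs(W[...,0]-475)<60)&(abs(W[...,1]-212)<60)&(W[...,2]<230);print("handle",np.median(W[red],0))
tub=(H>45)&(H<80)&(Sx>110)&(W[...,2]>5)&(abs(W[...,0]-515)<60)&(abs(W[...,1]+45)<90);p=W[tub]
print(len(p),cv2.minAreaRect(p[:,:2].astype(np.float32)))
o=ctrl.get_obs();print(o["t"],o["ee_pos"]);print(plan([518.5,-66,200],10,o))
```

```text
handle [478.3 207.3 171.1]
551 ((514.6238403320312, -38.609474182128906), (73.07600402832031, 142.74732971191406), 4.9625678062438965)
9.475 [474.3 209.8 281.3]
[0.002, 0.001, 1.047, 0.023, -1.396, 0.406]
```

servo_tool([
  [0,0,0.11,0,-0.1,0,87],
  [0,0,0.22,0,-0.22,0,87],
  [0,0,0.33,0,-0.36,0,87],
  [0,0,0.44,0,-0.5,0,87],
  [0,0,0.55,0,-0.64,0,87],
  [0,0,0.66,0.01,-0.78,0,87],
  [0,0,0.77,0.01,-0.9,0,87],
  [0,0,0.88,0.02,-1,0,87],
  [0,0,0.99,0.02,-1,0,87],
  [0,0,0.99,0.02,-1,0,87],
])

```text
t: 10.72
ee_pos: [503.6, 11.6, 278.6]
orientation: [-1.912, -2.49, 0.003]
ft_force: [-0.3, -0.7, 0.0]
width: 87.3
grasp_force: 0.0
```

Run:
```python
from h import *
o=ctrl.get_obs();print(o["t"],o["ee_pos"]);print(plan([520,-66.5,140],10,o))
```

```text
10.725 [503.58899935  11.5804358  278.55709489]
[-0.002, -0.0, 0.058, -0.399, -0.02, 0.693]
```

servo_tool([
  [0,0,0.058,-0.2,-0.01,0,87],
  [0,0,0.058,-0.4,-0.02,0.1,87],
  [0,0,0.058,-0.4,-0.02,0.35,87],
  [0,0,0.058,-0.4,-0.02,0.6,87],
  [0,0,0.058,-0.4,-0.02,0.69,87],
  [0,0,0.058,-0.4,-0.02,0.69,87],
])

```text
t: 11.48
ee_pos: [519.5, -66.0, 140.0]
orientation: [-2.015, -2.405, 0.004]
ft_force: [0.0, 0.6, -0.2]
width: 87.1
grasp_force: 0.0
```

Run:
```python
from h import *
np.set_printoptions(precision=1,suppress=True)
im,d,W,c=cam("side");im2,*_=cam("top")
a=cv2.resize(im[150:270,260:390],None,fx=4,fy=4,interpolation=cv2.INTER_CUBIC);b=cv2.resize(im2[170:260,260:360],None,fx=2.6,fy=2.6,interpolation=cv2.INTER_CUBIC)
p=np.zeros((480,780,3),np.uint8);p[:,:520]=a;p[:234,520:]=b;save("s5",p)
o=ctrl.get_obs();print(o["t"],o["ee_pos"]);print(plan([520,-66.5,39],10,o))
```

```text
11.575 [521.3 -66.3 142.2]
[-0.0, -0.0, 0.0, 0.0, -0.007, 0.516]
```

View pics/s5.png

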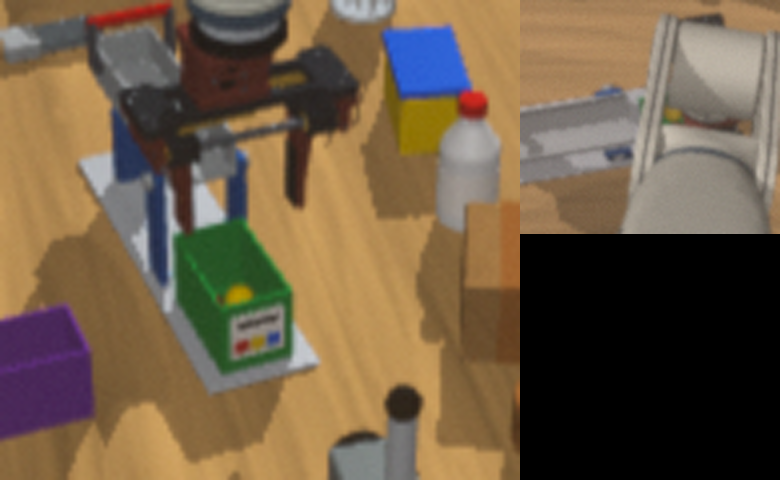

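Fingers straddle the tub (crop tips at (182,230) and (297,205)); the beads are inside. Descending and gripping.

servo_tool([
  [0,0,0,0,-0.005,0.15,87],
  [0,0,0,0,-0.005,0.28,87],
  [0,0,0,0,-0.005,0.4,87],
  [0,0,0,0,-0.005,0.52,87],
  [0,0,0,0,-0.005,0.52,87],
])

```text
t: 12.2
ee_pos: [519.9, -66.5, 37.9]
orientation: [-2.019, -2.406, 0.001]
ft_force: [-0.4, 1.1, -0.4]
width: 87.0
grasp_force: 0.0
```

servo_tool([
  [0,0,0,0,0,0,80],
  [0,0,0,0,0,0,75],
  [0,0,0,0,0,0,70],
  [0,0,0,0,0,0,66],
  [0,0,0,0,0,0,60],
  [0,0,0,0,0,0,50],
  [0,0,0,0,0,0,50],
  [0,0,0,0,0,0,50],
])

```text
t: 13.2
ee_pos: [520.2, -66.7, 38.3]
orientation: [2.021, 2.405, -0.0]
ft_force: [-1.9, 0.4, 6.0]
width: 63.6
grasp_force: 30.0
```

servo_tool([
  [0,0,0,0,0,-0.02,50],
  [0,0,0,0,0,-0.07,50],
  [0,0,0,0,0,-0.15,50],
  [0,0,0,0,0,-0.25,50],
  [0,0,0,0,0,-0.36,50],
  [0,0,0,0,0,-0.48,50],
  [0,0,0,0,0,-0.6,50],
  [0,0,0,0,0,-0.7,50],
  [0,0,0,0,0,-0.77,50],
  [0,0,0,0,0,-0.8,50],
])

```text
t: 14.45
ee_pos: [520.5, -66.7, 199.3]
orientation: [2.02, 2.404, 0.001]
ft_force: [0.4, -0.8, -2.4]
width: 64.2
grasp_force: 29.9
```

```bash
cat > lab.py <<'E'
from h import *
np.set_printoptions(precision=2,suppress=True)
o=ctrl.get_obs();Ws=[]
im,d,W,c=cam("side");h=cv2.cvtColor(im,cv2.COLOR_RGB2HSV).astype(int);H,Sx,V=h[...,0],h[...,1],h[...,2]
g=(H>45)&(H<80)&(Sx>110)&(W[...,2]>60)&(W[...,2]<290)&(W[...,0]>430)&(W[...,0]<620)&(W[...,1]>-350)&(W[...,1]<50)
n,L,st,ce=cv2.connectedComponentsWithStats(g.astype(np.uint8));i=1+np.argmax(st[1:,4])
v,u=np.nonzero(g);print(o["t"],o["ee_pos"],o["orientation"],"green bbox",u.min(),u.max(),v.min(),v.max(),len(u))
# label: bright low-sat pixels inside green hull
hull=cv2.convexHull(np.stack([u,v],1).astype(np.int32));m=np.zeros((400,640),np.uint8);cv2.fillConvexPoly(m,hull,1)
w=(m>0)&(Sx<60)&(V>150)
n,L,st,ce=cv2.connectedComponentsWithStats(w.astype(np.uint8));w=L==1+np.argmax(st[1:,4])
v,u=np.nonzero(w);hl=cv2.convexHull(np.stack([u,v],1).astype(np.int32));M=cv2.moments(hl);q=(M["m10"]/M["m00"],M["m01"]/M["m00"])
m2=np.zeros((400,640),np.uint8);cv2.fillConvexPoly(m2,hl,1);p=W[(m2>0)&(abs(W[...,1]-np.nanmedian(W[w][:,1]))<12)]
cen=np.nanmedian(p,0);print("label px",q,"n",len(p),"median",cen,"mid-range",(np.percentile(p,2,axis=0)+np.percentile(p,98,axis=0))/2)
A=np.c_[p[:,0]-cen[0],p[:,2]-cen[2],np.ones(len(p))];k=np.linalg.lstsq(A,p[:,1],rcond=None)[0]
print("plane y slope dx,dz deg",np.degrees(np.arctan(k[:2])),"y at centre",k[2])
R=Rn.from_rotvec(o["orientation"]).as_matrix();print("tool y yaw",np.degrees(np.arctan2(R[1,1],R[0,1])),"tool z",R[:,2])
np.savez("lab.npz",im=im)
E
python3 lab.py; python3 -c "
from h import *
o=ctrl.get_obs();print(plan([527,-265,199],0.7,o))"
```

```text
14.45 [520.48 -66.69 199.3 ] [2.02 2.4  0.  ] green bbox 303 332 165 203 446
[0.001, 0.0, 0.107, -0.982, -0.139, 0.002]Traceback (most recent call last):
  File "lab.py", line 11, in <module>
    n,L,st,ce=cv2.connectedComponentsWithStats(w.astype(np.uint8));w=L==1+np.argmax(st[1:,4])
                                                                          ~~~~~~~~~^^^^^^^^^^
    return _wrapfunc(a, 'argmax', axis=axis, out=out, **kwds)
    return bound(*args, **kwds)
ValueError: attempt to get argmax of an empty sequence
```

servo_tool([
  [0,0,0.01,-0.02,-0.003,0,50],
  [0,0,0.02,-0.08,-0.011,0,50],
  [0,0,0.035,-0.18,-0.025,0,50],
  [0,0,0.05,-0.3,-0.042,0,50],
  [0,0,0.065,-0.43,-0.06,0,50],
  [0,0,0.08,-0.56,-0.08,0,50],
  [0,0,0.09,-0.69,-0.097,0,50],
  [0,0,0.1,-0.8,-0.112,0,50],
  [0,0,0.107,-0.88,-0.124,0,50],
  [0,0,0.107,-0.91,-0.127,0,50],
])

```text
t: 15.75
ee_pos: [526.3, -251.4, 197.9]
orientation: [-2.209, -2.234, 0.0]
ft_force: [-0.1, -0.4, -1.7]
width: 64.2
grasp_force: 29.9
```

servo_tool([
  [0,0,0,0,0,0,50],
  [0,0,0,0,0,0,50],
  [0,0,0,0,0,0,50],
])

```text
t: 16.12
ee_pos: [526.5, -249.7, 198.1]
orientation: [-2.206, -2.236, -0.0]
ft_force: [-0.3, 0.2, -2.5]
width: 64.1
grasp_force: 29.9
```

```bash
sed -i 's/w=(m>0)&(Sx<60)&(V>150)/w=(m>0)\&(Sx<80)\&(V>95)/; s/^hull=/ii,dd,WW,cc=cam("top");P=np.vstack([cv2.resize(im[130:330,260:420],None,fx=3,fy=3,interpolation=2)]);Q=cv2.resize(ii[180:240,290:490],(480,144));P=np.hstack([P[:,:],np.zeros((600,0,3),np.uint8)]);save("s%d"%(o["t"]*100),P[:600,:800])\nhull=/' lab.py; python3 lab.py; ls pics
```

```text
16.125 [ 526.52 -249.67  198.11] [-2.21 -2.24 -0.  ] green bbox 324 348 198 239 480
label px (337.81198686371096, 229.42446633825944) n 231 median [ 528.08 -285.04  201.14] mid-range [ 529.1  -285.4   200.57]
plane y slope dx,dz deg [ 1.43 -0.65] y at centre -285.082412439078
tool y yaw 0.7666415235995064 tool z [-0.  0. -1.]
c1.png
c2.png
s1612.png
s2.png
s3.png
s4.png
s5.png
side0.png
top0.png
```

servo_tool([
  [0,0,0,-0.015,-0.002,0,50],
  [0,0,0,-0.04,-0.005,0,50],
  [0,0,0,-0.06,-0.008,0,50],
  [0,0,0,-0.072,-0.01,0,50],
  [0,0,0,-0.072,-0.01,0,50],
  [0,0,0,-0.072,-0.01,0,50],
  [0,0,0,-0.072,-0.01,0,50],
])

```text
t: 17.1
ee_pos: [524.7, -264.6, 198.1]
orientation: [-2.207, -2.235, -0.0]
ft_force: [-0.1, -0.8, -2.2]
width: 63.5
grasp_force: 29.9
```

```bash
python3 lab.py; cp $(ls -t pics/*.png|head -1) pics/last.png
python3 - <<'E'
from h import *
np.set_printoptions(precision=1,suppress=True)
for n in("top","side"):
    r=[]
    for _ in range(6):
        im,d,W,c=cam(n); g=(W[...,1]<-445)&(W[...,1]>-495)&(abs(W[...,0]-527)<45)&(W[...,2]>195 if n=="top" else W[...,2]>217)&(W[...,2]<245)
        p=W[g]; r.append(p)
    p=np.vstack(r); print(n,len(p),"z",np.median(p[p[:,2]>215][:,2]),"x 1/99%",np.percentile(p[:,0],[1,99]))
    E=[]
    for a in range(-495,-445,10):
        q=p[(p[:,1]>=a)&(p[:,1]<a+10),0]; E.append(np.percentile(q,[2,98]) if len(q)>5 else [np.nan]*2)
    E=np.array(E);print(E.T,[np.degrees(np.arctan(-np.polyfit(np.arange(5)*10,E[:,k],1)[0])) for k in(0,1)])
E
```

```text
17.1 [ 524.66 -264.63  198.08] [-2.21 -2.24 -0.  ] green bbox 324 349 201 243 507
label px (337.984477124183, 232.97058823529412) n 232 median [ 525.31 -300.03  201.79] mid-range [ 525.57 -300.41  200.41]
plane y slope dx,dz deg [ 1.38 -0.14] y at centre -300.26762917725694
tool y yaw 0.720837950230656 tool z [-0.  0. -1.]
top 1762 z 227.39417288464853 x 1/99% [503.  552.6]
[[504.  503.6 503.3 503.  502.9]
 [552.5 552.3 552.3 552.5 552.3]] [np.float64(1.524940626995914), np.float64(0.20835925449113596)]
side 1118 z 225.08059284296243 x 1/99% [500.7 550.7]
[[501.4 501.2 500.9 500.7 500.6]
 [550.3 551.3 528.7 532.3 537.1]] [np.float64(1.2160014720555874), np.float64(24.421114260573273)]
```

View pics/last.png

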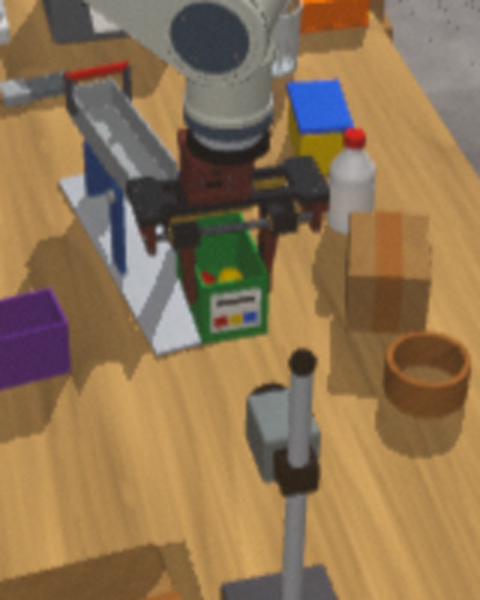

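The tub is held level with its label (crop (233,310)) in front of the lens, with the beads inside. Label measured at about (525, -300, 201) mm, matching the check point.

```bash
python3 -c "
from h import *
o=ctrl.get_obs();print(o['t'],abs(o['qvel']).max(),o['width']);print(ctrl.close_job())"
```

```text
17.8 0.0009065202370919976 63.687133285918435
the job is handed in; nothing more can be done
None
```

I tipped all six beads into the green tub and handed the job in at 17.8 s, with the arm holding the tub still and upright and the label measured within a few mm of the point 12 cm in front of the lens; the verdict was not shown.

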